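Park the drying caddy in its bay

TASK

Take the little wheeled caddy with the glazed pot by its push bar and push it forwards, on its wheels, until all four castors trail straight behind their pivots before its nose enters the bay; then steer it nose first into the bay until it presses gently and briefly on the rubber buffer. Let go with the caddy parked square at the buffer and the castors still trailing; do not knock the bay, upset the pot or disturb the other things.

Things in the scene. Friction and masses are not known exactly. Their poses are not given: they have to be found in the camera images.
- caddy_bar (a point): middle of the push bar of the caddy, a small plywood trolley on four rubber swivel castors. Axes are the caddy's: x forwards to its nose, y left, z up. Level wooden bar across the rear, 16 mm thick (x), 104 mm long (y), 18 mm high, middle 115 mm above the table, on two steel posts 10 mm thick at y = +-47 mm; it stands over the deck, 10 mm ahead of the deck's rear edge.
- caddy_deck (a point): middle of the deck's top, 48 mm above the table, 70 mm ahead of the bar; deck 160 x 120 x 12 mm, axes as the bar's. Caddy 0.55 to 0.8 kg; rolls with about 0.5 N of drag and stays where it is left. Its castors swing round to trail in 60 to 80 mm of straight forward travel, and turn away again if it is drawn back more than about 15 mm.
- caddy_nose (a point): middle of the front face of the caddy's upright nose board (100 mm wide, 40 mm high), 68 mm above the table, 150 mm ahead of the push bar, flush with the deck's front edge; axes as the bar's.
- axle_fl (a point): axle of the front left castor's wheel (26 mm across, axle 13 mm above the table). The castor swivels freely on an upright pivot 115 mm ahead of the push bar (caddy x) and 31 mm to the left, + y; the axle lies 16 mm from the pivot. Trailing straight = axle directly behind the pivot (caddy -x).
- axle_fr (a point): axle of the front right castor's wheel (26 mm across, axle 13 mm above the table). The castor swivels freely on an upright pivot 115 mm ahead of the push bar (caddy x) and 31 mm to the right, - y; the axle lies 16 mm from the pivot. Trailing straight = axle directly behind the pivot (caddy -x).
- axle_rl (a point): axle of the rear left castor's wheel (26 mm across, axle 13 mm above the table). The castor swivels freely on an upright pivot 25 mm ahead of the push bar (caddy x) and 31 mm to the left, + y; the axle lies 16 mm from the pivot. Trailing straight = axle directly behind the pivot (caddy -x).
- axle_rr (a point): axle of the rear right castor's wheel (26 mm across, axle 13 mm above the table). The castor swivels freely on an upright pivot 25 mm ahead of the push bar (caddy x) and 31 mm to the right, - y; the axle lies 16 mm from the pivot. Trailing straight = axle directly behind the pivot (caddy -x).
- pot_center (a point): middle of a freshly glazed white pot, 82 mm high, 66 mm across, about 0.2 kg, standing loose on the deck 75 to 95 mm ahead of the push bar; its top is 130 mm above the table.
- bay: parking bay fixed to the table. Origin on the table in the middle of its mouth (a grey line), x pointing into the bay, y left, z up. Two wooden rails 50 mm high, 18 mm thick, inner faces at y = +-67 mm (7 mm to spare each side of the caddy), x = 0 to 240 mm; before the mouth they flare outwards for 40 mm. Caddy or robot must not knock it (over 12 N is a knock).
- stop: steel buffer block, 50 mm wide, 90 mm high; origin at the foot of its front face, mid-width, 200 mm into the bay, axes as the bay's. A rubber head (26 mm across, 66 mm up) stands out of the face towards the mouth by 10 to 35 mm, unknown: feel for it. It yields 4 N per mm for 4 mm, then is hard. Press the nose on it with 3 to 8 N for half a second; over 12 N is a knock.
- jar: bystander: grey tub with white lid, 72 mm across, 85 mm high; origin under its middle.
- bowl: bystander: terracotta bowl, 100 mm across, 50 mm high; origin under its middle.
- tile: bystander: glazed tile, 60 x 50 x 12 mm; origin under its middle.
Things that resemble listed ones, but are neither listed nor needed, are in the scene too. Of the things that look like the part that bears caddy_bar, the smallest one is meant.

How it is judged:
On the way, in this order (a step that is already met when the one before it is completed fails the run):
1. all four castors trail straight (within about 32 degrees) before the nose enters the bay (x of each of axle_fl, axle_fr in the frame of caddy_bar below 0.1014 m and x of each of axle_rl, axle_rr in the frame of caddy_bar below 0.0114 m and x of caddy_nose in the frame of bay below 0 m), for 0.1 s.
2. the caddy, in the bay, presses on the buffer with at least 2 N (contact force between caddy and stop above 2 N and x of caddy_nose in the frame of bay between 0.157 and 0.197 m and y of caddy_nose in the frame of bay between -0.012 and 0.012 m and angle between the x axis of caddy_bar and the x axis of bay, either way round below 0.1 rad), for 0.3 s.
At the end, for the whole second after the job is handed in: The caddy stands released and level in the bay: its nose 157 to 197 mm past the mouth (at the buffer), within 12 mm of the bay's middle line, square within 0.1 rad, all four castors trailing within about 32 degrees, the pot upright on the deck (x of caddy_nose in the frame of bay between 0.157 and 0.197 m and y of caddy_nose in the frame of bay between -0.012 and 0.012 m and angle between the x axis of caddy_bar and the x axis of bay, either way round below 0.1 rad and x of each of axle_fl, axle_fr in the frame of caddy_bar below 0.1014 m and x of each of axle_rl, axle_rr in the frame of caddy_bar below 0.0114 m and angle between caddy_bar's own z axis and vertical below 0.06 rad and angle between pot_center's own z axis and vertical below 0.1 rad and horizontal distance between pot_center and caddy_bar below 0.12 m); the robot touches nothing.
It fails at once if the caddy knocks the bay or its buffer with more than 12 N (contact force between caddy and bay above 12 N).
It fails at once if the robot knocks the bay with more than 12 N (contact force between any of the fingers, the arm and bay above 12 N).
It fails at once if the caddy is lifted off its wheels or tipped (height (world z) of caddy_bar above 0.125 m or angle between caddy_bar's own z axis and vertical above 0.15 rad).
It fails at once if the pot is upset (angle between pot_center's own z axis and vertical above 0.25 rad).
It fails at once if a bystander is disturbed (distance of any of jar, bowl, tile from where it was at the start of the episode above 0.015 m).
It also fails if it takes over 64 s, if anything falls off the work surface, if the arm or the gripper's body presses on something with over 40 N, if the wrist force passes 120 N, or if a joint passes its speed limit or range.

ROBOT

A 7-joint arm with a two-finger parallel gripper is mounted at the origin on the work surface. World frame = base frame: x ahead of the robot, y to its left, z up, the work surface at z = 0. Lengths are in m, angles in rad, forces in N, time in s.
With the tool pointing down it reaches from about 0.425 to 0.875 m from the base axis. Payload 4.7 kg.
Tool frame: the origin (TCP) lies at the very end of the fingers, on their centre line; the grasp point (between the pads) lies 19 mm behind it; z points along the fingers, y is the line along which they close (so a half turn about z gives the same grasp; the last joint's range is limited). The gripper opens to 87 mm and grips with 3 to 60 N. Pads are 19 mm wide; open, the fingers measure 117 mm over their backs; the gripper's body (75 mm by 190 mm) begins 51 mm behind the grasp point.
Start: joints at [1.212, 0.321, -0.07, 1.45, 0.023, 1.371, -0.057], TCP at [0.237, -0.605, 0.223] pointing down, gripper open.
Joint ranges: [-2.86, 2.86], [-0.3, 2.09], [-1.38, 1.24], [0.06, 2.45], [-1.56, 4.7], [0.09, 2.05], [-2.69, 2.69]. Speed limits (rad/s): [2.57, 2.57, 3.14, 3.14, 3.14, 3.14, 3.14].

INTERFACE

Orientations are given as a rotation vector (axis times angle).
In Python, from bench import ctrl, imaging, ticket gives the robot as it stands.
- The arm moves only by the tool jog_arm, never from a script. Its argument "rows" is text: rows parted by semicolons, each of 7 numbers parted by spaces: the shift along the tool's x, y, z in cm, then the turn, a rotation vector about the tool's x, y, z in rad, then the closure, from -1 (fully open) to 1 (shut), so that 0 is half open. A call has 1 to 5 rows; each row shifts and turns the commanded pose from where the row before left it, along the tool's axes as they then stand; what a row does not reach is not made up. A row lasts 1/8 s, in which the tool goes at most 62.5 mm and 10.7 degrees, less where a joint would pass 70% of its speed; a pose out of reach is approached as far as the arm can. A call with a gripper value outside its range is refused whole. The fingers move at their own pace and stop on an object; "force" is the grip in N (left out, the last holds). Time passes only in rows, so rows that do not move let the fingers close. It gives the time, the measured TCP pose, the force, the opening and the grip force at its end, in the units of the state.
- ctrl.get_state(): the state, without advancing time (a new reading comes with each control period).
- imaging.get_image(name): name is "scene" or "top" or "wrist"; returns a dict with "img" (400x640x3 uint8, blue, green, red), "vertical_fov" (degrees; the focal length in pixels is half the picture's height over the tangent of half this angle, whatever the lens; pixels are square), "cx", "cy" (the principal point, pixels), "k1" (the pictures are not rectified: a ray, as slopes to the right and down, at radius r is drawn at 1 + k1 r^2 times it, then the intrinsics apply), "origin" and "orientation" of the camera in the world. Camera axes: x right, y down, z forward; pixel columns grow to the right and rows downward; lengths in m; the calibration is good to about 2 mm. A picture is of the moment at which its call begins. There is no depth.
- ticket.close_job(): hands the job in; it is judged then, once.
The state is a dict: "time": time; "joint_positions": joint angles; "qd": joint speeds; "joint_torque": joint torques, N m; "position": TCP position; "tool_rot": TCP orientation; "ft_force": force on the tool from outside, world axes, zero at the start; "torque": the same for the moment, N m; "grip_width": opening from 0.0 (shut) to 1.0 (fully open); "grip_force": force on a finger pad.
Only numpy, scipy, OpenCV 4.12 (cv2) and the standard library are available. Lean on these libraries where they do the work, as an engineer would, in place of code of your own. Each camera call takes 0.05 s, during which the arm holds its last target. There are 200 camera calls.

## Working session

There is one attempt and no reset: what is moved stays moved. The work goes in short steps, Python scripts to look and compute and a tool call to move; the robot and the scene stay as the last step left them, time stands still between calls to the robot, and variables do not carry over. Pictures are saved under pics/ and viewed, at most 10 in all, crops included, and the job is handed in when it is done.

Besides the shell and the picture viewer there is one more tool, called as name(argument=value, ...), one argument or row to a line, values as JSON. jog_arm: Moves the arm, as the interface text tells. Its arguments: {"type":"object","properties":{"rows":{"type":"string"},"force":{"type":"number"}},"required":["rows"]}

```bash
mkdir -p pics; cat > h.py <<'E'
import numpy as np, cv2
from scipy.spatial.transform import Rotation as R
from bench import ctrl, imaging, ticket
def cam(n,save=None):
    d=imaging.get_image(n)
    if save: cv2.imwrite('pics/'+save,d['img'])
    return d
def K(d):
    f=d['img'].shape[0]/2/np.tan(np.radians(d['vertical_fov'])/2)
    return f
def Rot(d):
    o=np.array(d['orientation'],float)
    return R.from_rotvec(o).as_matrix() if o.size==3 else o.reshape(3,3)
def px2w(d,u,v,z):
    f=K(d); a=np.array([(u-d['cx'])/f,(v-d['cy'])/f]); s=a.copy()
    for _ in range(30): s=a/(1+d['k1']*(s@s))
    r=Rot(d)@np.array([s[0],s[1],1.]); o=np.array(d['origin'])
    return o+r*(z-o[2])/r[2]
def w2px(d,p):
    c=Rot(d).T@(np.array(p)-np.array(d['origin'])); s=c[:2]/c[2]; s=s*(1+d['k1']*(s@s))
    return K(d)*s+np.array([d['cx'],d['cy']])
E
python3 - <<'E'
from h import *
import pickle
D={}
for n in ['top','scene']:
    d=cam(n,n+'0.png'); D[n]=d; print(n,{k:v for k,v in d.items() if k!='img'})
pickle.dump(D,open('D0.pkl','wb'))
print(ctrl.get_state())
E
```

```text
top {'vertical_fov': 47.21143036309718, 'cx': 317.3561295394541, 'cy': 200.9998349054437, 'k1': 0.01020214748634959, 'origin': array([ 0.30114754, -0.15956559,  1.41886436]), 'orientation': array([-2.16843783,  2.11059157, -0.1874048 ])}
scene {'vertical_fov': 55.0294865843355, 'cx': 321.2367885226586, 'cy': 200.03163170950612, 'k1': 0.03192930862784849, 'origin': array([1.19380544, 0.39389618, 0.73400383]), 'orientation': array([-1.05427562, -2.27620919,  1.16033659])}
{'time': 0.1, 'joint_positions': array([ 1.21211826,  0.32174421, -0.07008839,  1.45153328,  0.02260617,
        1.37080412, -0.05695053]), 'qd': array([ 0.00032189, -0.00134174, -0.00121588, -0.00306662,  0.00183665,
       -0.00057024,  0.00038255]), 'joint_torque': array([ 6.46002609e-04, -4.92569268e+01, -4.05090423e-01, -3.13400209e+01,
       -6.41427655e-02,  3.94986849e-02,  8.60575278e-05]), 'position': array([ 0.23650976, -0.6049202 ,  0.22158385]), 'tool_rot': array([-3.08556175e+00, -5.81839345e-01,  6.44889569e-04]), 'ft_force': array([-0.08448235, -0.20205626, -0.16301588]), 'torque': array([0.01311108, 0.01647156, 0.00089801]), 'grip_force': 0.0, 'grip_width': 0.9978649244123745}
```

View pics/top0.png

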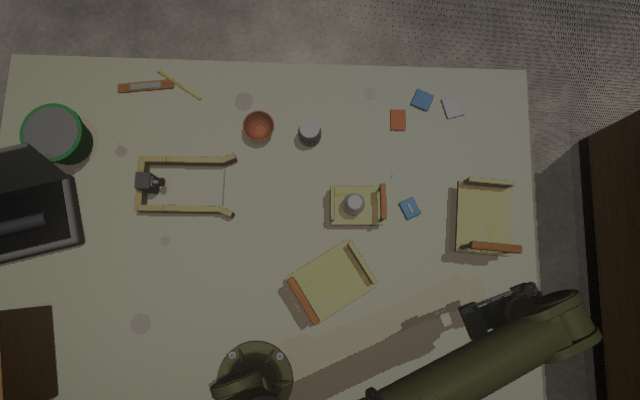

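View pics/scene0.png

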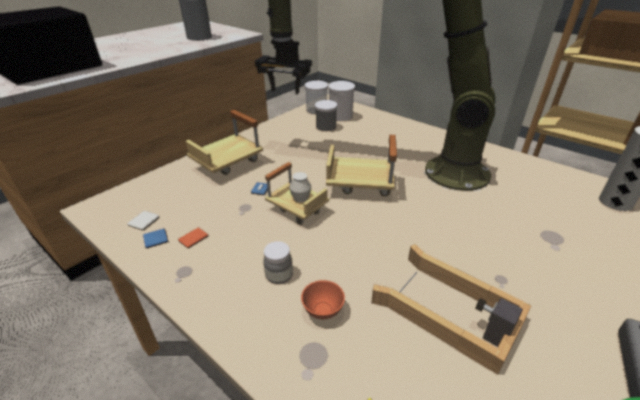

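The top view shows the small caddy with its orange bar at about (382,203), the pot at (355,204) and its nose at about (333,205). The bay mouth line is at about (224,187) and the buffer at (150,182). The nose already faces the mouth. I'll enlarge it.

```bash
python3 - <<'E'
from h import *
import pickle
D=pickle.load(open('D0.pkl','rb'))
a=D['top']['img']; 
c1=cv2.resize(a[140:230,120:270],None,fx=5,fy=5,interpolation=cv2.INTER_CUBIC)[:290*2]
c2=cv2.resize(a[165:245,320:430],None,fx=7,fy=7,interpolation=cv2.INTER_CUBIC)
cv2.imwrite('pics/c1.png',cv2.convertScaleAbs(c1,alpha=1.4));cv2.imwrite('pics/c2.png',cv2.convertScaleAbs(c2,alpha=1.4))
E
```

```text
(no output)
```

View pics/c1.png

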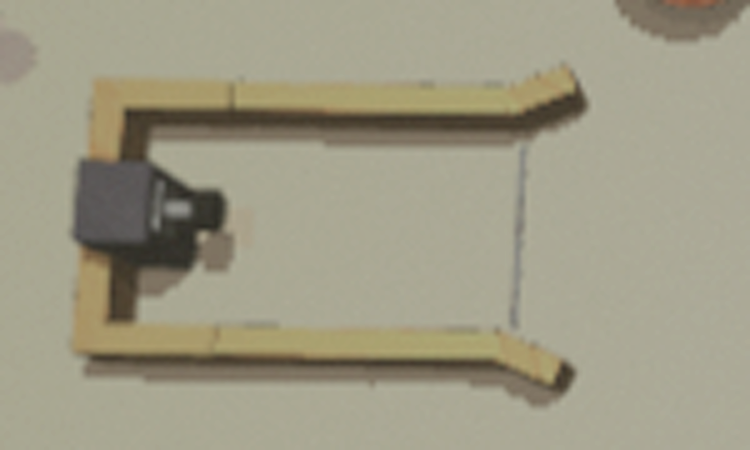

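View pics/c2.png

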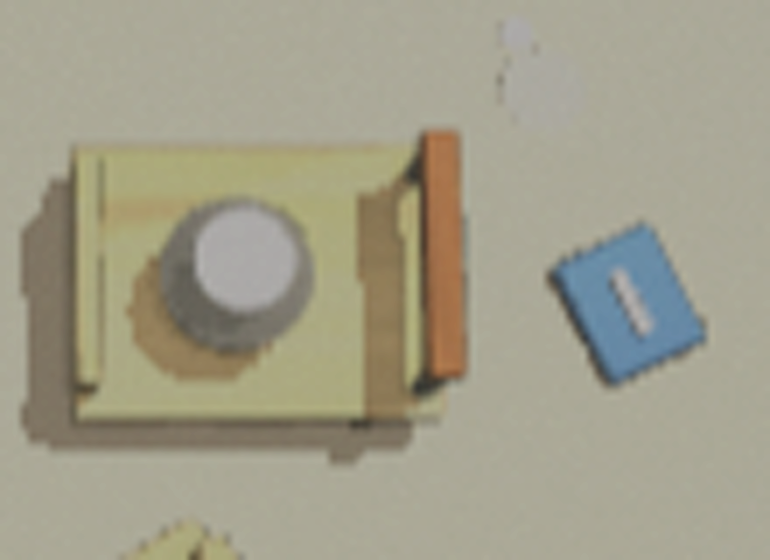

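```bash
python3 - <<'E'
from h import *
import pickle
d=pickle.load(open('D0.pkl','rb'))['top']
P=lambda x,y,z,u0,v0,s: px2w(d,u0+(x+.5)/s-.5,v0+(y+.5)/s-.5,z)[:2]
b=lambda x,y,z:P(x,y,z,120,140,5); c=lambda x,y,z:P(x,y,z,320,165,7)
m1,m2=b(522,142,0),b(514,327,0); print('mouth',m1,m2,np.linalg.norm(m1-m2),(m1+m2)/2)
u1,u2,l1,l2=b(510,115,.05),b(237,108,.05),b(500,333,.05),b(217,328,.05)
for q,w in((u1,u2),(l1,l2),((u1+l1)/2,(u2+l2)/2)):
    print('rail',q,w,np.degrees(np.arctan2(*(w-q)[::-1])))
print('w',np.linalg.norm(u1-l1),np.linalg.norm(u2-l2))
print('head',b(225,210,.066),'stopface top',b(160,205,.09))
B=[c(421,131,.124),c(459,131,.124),c(430,378,.124),c(467,375,.124)]
print('bar',np.mean(B,0),B, 'len',np.linalg.norm((B[0]+B[1]-B[2]-B[3])/2))
v=(B[0]+B[1]-B[2]-B[3])/2; print('bar fwd ang',np.degrees(np.arctan2(v[1],v[0]))+0, v)
n=[c(73,146,.048),c(75,418,.048),c(442,418,.048)]; print('deck',n,'front mid',(n[0]+n[1])/2)
nb=[c(77,150,.088),c(77,385,.088)];print('noseboard',nb,np.mean(nb,0))
for nm,x,y,z in(('jar',310,131,.085),('bowl',259,126,.05),('tile',410,208,.012)): print(nm,px2w(d,x,y,z))
print('pot',c(245,260,.13))
s=ctrl.get_state(); print(R.from_rotvec(s['tool_rot']).as_matrix())
E
```

```text
mouth [0.63545425 0.12852258] [0.51666282 0.12646592] 0.11880923186687449 [0.57605853 0.12749425]
rail [0.64042244 0.12670555] [0.63990303 0.29342   ] 90.17850600758965
rail [0.50517262 0.12458408] [0.50349025 0.29455965] 90.56707767766964
rail [0.57279753 0.12564481] [0.57169664 0.29398983] 90.37467795907588
w 0.13526645728586248 0.13641754362061204
head [0.57285049 0.29028976] stopface top [0.56993608 0.32062721]
bar [ 0.52314039 -0.35793842] [array([ 0.57396255, -0.34821054]), array([ 0.57440875, -0.36392206]), array([ 0.47126956, -0.35225959]), array([ 0.47292069, -0.36736148])] len 0.1021591567073819
bar fwd ang 2.1004189272877287 [0.10209052 0.00374424]
deck [array([ 0.57896811, -0.20726115]), array([ 0.45968459, -0.21068864]), array([ 0.46403432, -0.36879751])] front mid [ 0.51932635 -0.20897489]
noseboard [array([ 0.56918268, -0.20760112]), array([ 0.46896034, -0.20973704])] [ 0.51907151 -0.20866908]
jar [ 0.73787594 -0.14173336  0.085     ]
bowl [0.76071509 0.01776857 0.05      ]
tile [ 0.52166857 -0.45923487  0.012     ]
pot [ 0.51691793 -0.27562855]
[[ 9.31325823e-01  3.64186363e-01 -7.09728073e-04]
 [ 3.64187041e-01 -9.31324544e-01  1.54704490e-03]
 [-9.75745177e-05 -1.69927663e-03 -9.99998551e-01]]
```

jog_arm(
  rows="0 0 0 0 0 0.172 0; 0 0 0 0 0 0.172 0; 3.6 -2.9 0 0 0 0 0; 3.6 -2.9 0 0 0 0 0; 3.6 -2.9 0 0 0 0 0",
  force=35,
)

```text
time: 0.72
position: [0.343, -0.5141, 0.222]
tool_rot: [-3.141, -0.045, 0.001]
ft_force: [0.1, -0.1, -0.5]
grip_width: 0.545
grip_force: 0.0
```

jog_arm(
  rows="3.6 -2.9 0 0 0 0 0; 3.6 -2.9 0 0 0 0 0; 3.6 -2.9 0 0 0 0 0; 3.6 -2.9 0 0 0 0 0; 3.6 -2.9 0 0 0 0 0",
)

```text
time: 1.35
position: [0.5186, -0.364, 0.2221]
tool_rot: [-3.141, -0.045, 0.001]
ft_force: [0.5, -0.2, 0.3]
grip_width: 0.501
grip_force: 0.0
```

```bash
python3 - <<'E'
from h import *
d=cam('wrist','w1.png'); s=ctrl.get_state()
M=R.from_rotvec(s['tool_rot']).as_matrix()
print(s['time'],s['position'],M[:,0],M[:,2],s['grip_width'])
dl=np.array([0.523,-0.358,0.096])-s['position'];print('tool delta cm',M.T@dl*100)
print(w2px(d,[.523,-.358,.124]), w2px(d,[.574,-.356,.124]), w2px(d,[.471,-.360,.124]))
E
```

```text
1.4 [ 0.52487784 -0.35653154  0.22198024] [0.99926199 0.03820746 0.00395874] [ 0.00376792  0.00506502 -0.99998007] 0.5020473342524006
tool delta cm [-0.24312835  0.20150739 12.59632207]
[313.4733227  194.50794068] [312.22736135 127.95250502] [314.62217527 255.91808326]
```

View pics/w1.png

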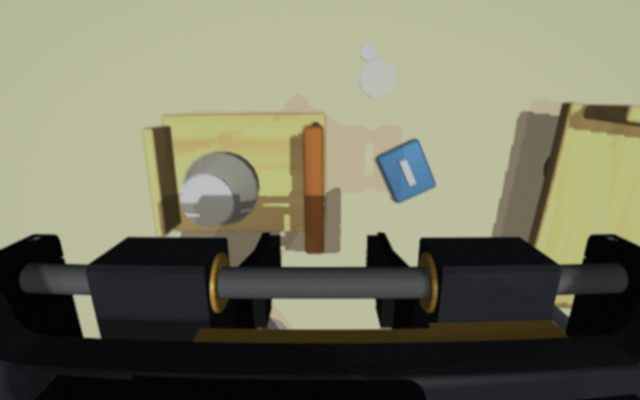

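The wrist view shows the bar from (315,125) to (315,252), as predicted, with the pot clear ahead of it. I'll descend and grip.

jog_arm(
  rows="-0.2 0.2 3 0 0 0 0; 0 0 4 0 0 0 0; 0 0 3 0 0 0 0; 0 0 2 0 0 0 0; 0 0 0.6 0 0 0 0",
)

```text
time: 2.02
position: [0.5153, -0.3669, 0.0951]
tool_rot: [-3.14, -0.045, 0.003]
ft_force: [-0.4, -0.3, 0.5]
grip_width: 0.501
grip_force: 0.0
```

jog_arm(
  rows="0 0 0 0 0 0 0.3; 0 0 0 0 0 0 0.5; 0 0 0 0 0 0 1; 0 0 0 0 0 0 1; 0 0 0 0 0 0 1",
  force=35,
)

```text
time: 2.65
position: [0.5165, -0.3677, 0.0975]
tool_rot: [3.14, 0.045, 0.002]
ft_force: [0.1, 1.2, 3.8]
grip_width: 0.179
grip_force: 35.0
```

```bash
cat > q.py <<'E'
from h import *
d=cam('top','t%d.png'%np.random.randint(1e6)); s=ctrl.get_state(); M=R.from_rotvec(s['tool_rot']).as_matrix()
print(s['time'],s['position'],'xang',np.degrees(np.arctan2(M[1,0],M[0,0])),'tilt',M[:2,2],s['ft_force'],s['torque'],s['grip_width'],s['grip_force'])
E
python3 q.py; ls pics
```

```text
2.7 [ 0.51648955 -0.36768585  0.09744075] xang 1.6467220225684642 tilt [ 0.0013002  -0.00112265] [-0.18568421 -0.43527773  3.64523933] [0.12125774 0.10021388 0.02199683] 0.17609562935204603 35.005718506872654
c1.png
c2.png
scene0.png
t466109.png
top0.png
w1.png
```

jog_arm(
  rows="0 -0.3 0 0 0 0 1; 0 -0.6 0 0 0 0 1; 0.1 -0.9 0 0 0 0 1; 0.2 -1 0 0 0 0 1; 0.2 -1 0 0 0 0 1",
)

```text
time: 3.32
position: [0.5203, -0.3296, 0.0975]
tool_rot: [3.139, 0.045, 0.002]
ft_force: [0.5, -1.1, 6.5]
grip_width: 0.182
grip_force: 35.0
```

jog_arm(
  rows="0.2 -1 0 0 0 0 1; 0.2 -1 0 0 0 0 1; 0.2 -1 0 0 0 0 1; 0.2 -1 0 0 0 0 1; 0.2 -1 0 0 0 0 1",
)

```text
time: 3.95
position: [0.5287, -0.2793, 0.0976]
tool_rot: [3.139, 0.045, 0.002]
ft_force: [-0.6, -1.8, 6.3]
grip_width: 0.179
grip_force: 35.0
```

```bash
python3 q.py
```

```text
4.0 [ 0.52929006 -0.27699266  0.09750979] xang 1.7499998931110712 tilt [ 0.00117781 -0.00013707] [-1.11611049  1.4878822   6.38702267] [0.11566268 0.05729184 0.11151936] 0.18053147616174764 34.998378390446305
```

jog_arm(
  rows="0.3 -1 0 0 0 0 1; 0.3 -1 0 0 0 0 1; 0.3 -1 0 0 0 0 1; 0.3 -1 0 0 0 0 1; 0.3 -1 0 0 0 0 1",
)

```text
time: 4.62
position: [0.5423, -0.2289, 0.0976]
tool_rot: [3.139, 0.045, 0.001]
ft_force: [-1.6, -1.9, 7.4]
grip_width: 0.177
grip_force: 35.0
```

jog_arm(
  rows="0.3 -1 0 0 0 0 1; 0.3 -1 0 0 0 0 1; 0.3 -1 0 0 0 0 1; 0.3 -1 0 0 0 0 1; 0.3 -1 0 0 0 0 1",
)

```text
time: 5.25
position: [0.5558, -0.1784, 0.0975]
tool_rot: [3.139, 0.045, 0.002]
ft_force: [-0.0, -2.5, 6.7]
grip_width: 0.178
grip_force: 35.0
```

jog_arm(
  rows="0.3 -1 0 0 0 0 1; 0.3 -1 0 0 0 0 1; 0.3 -1 0 0 0 0 1; 0.2 -0.8 0 0 0 0 1; 0.1 -0.5 0 0 0 0 1",
)

```text
time: 5.88
position: [0.5669, -0.1344, 0.0975]
tool_rot: [3.14, 0.046, 0.002]
ft_force: [0.2, -1.4, 6.0]
grip_width: 0.175
grip_force: 35.0
```

```bash
python3 - <<'E'
from h import *
d=cam('top','t2.png'); import pickle; pickle.dump(d,open('D2.pkl','wb')); s=ctrl.get_state();M=R.from_rotvec(s['tool_rot']).as_matrix()
print(s['time'],s['position'],'xang',np.degrees(np.arctan2(M[1,0],M[0,0])),s['ft_force'])
c=d['img'][140:230,190:320]; cv2.imwrite('pics/t2c.png',cv2.convertScaleAbs(cv2.resize(c,None,fx=6,fy=6,interpolation=cv2.INTER_CUBIC),alpha=1.4))
E
```

```text
5.925 [ 0.56707511 -0.13344123  0.09749799] xang 1.7286309009869105 [0.27252243 0.51504407 6.85897605]
```

View pics/t2c.png

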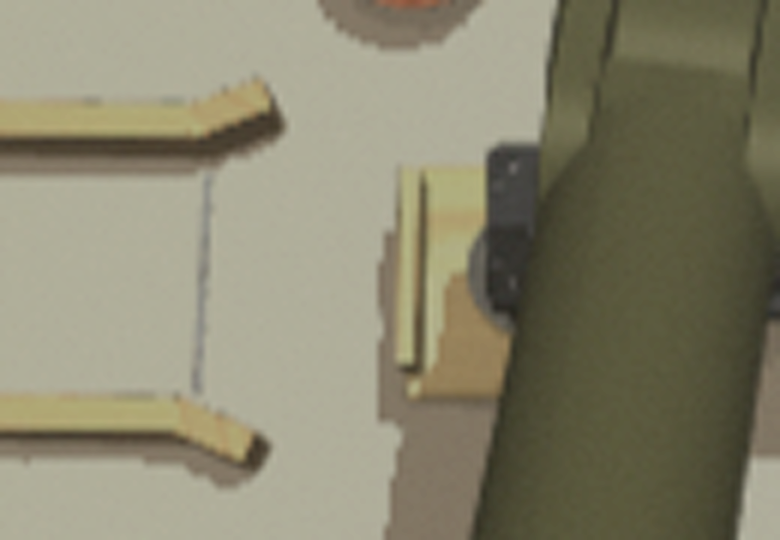

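The enlarged top view shows the nose board's top front edge from (400,167) to (397,366). The mouth line runs from (209,175) to (197,392), and the pot is still on the deck.

```bash
python3 - <<'E'
from h import *
import pickle
d=pickle.load(open('D2.pkl','rb'))
c=lambda x,y,z:px2w(d,190+(x+.5)/6-.5,140+(y+.5)/6-.5,z)[:2]
a,b=c(400,167,.088),c(397,366,.088); print('nose',a,b,(a+b)/2,np.linalg.norm(a-b),np.degrees(np.arctan2(*(a-b)[::-1])))
a,b=c(470,167,.048),c(470,396,.048); print('deck mid',(a+b)/2,a,b)
a,b=c(200,137,.05),c(180,396,.05); print('rails',a,b,(a+b)/2)
a,b=c(10,134,.05),c(10,394,.05); print('rails in',a,b,(a+b)/2)
a,b=c(209,175,0),c(197,392,0); print('mouth',a,b,(a+b)/2,np.degrees(np.arctan2(*(a-b)[::-1])))
E
```

```text
nose [0.61929469 0.01502436] [0.51916778 0.01170139] [0.56923123 0.01336287] 0.10018203013701477 1.900814650381342
deck mid [ 0.57065799 -0.01804991] [ 0.62989772 -0.01545974] [ 0.51141825 -0.02064007]
rails [0.64111795 0.12271831] [0.50705199 0.12474916] [0.57408497 0.12373373]
rails in [0.63983917 0.21943436] [0.50569658 0.20991093] [0.57276787 0.21467265]
mouth [0.63305585 0.12706185] [0.51692792 0.1264298 ] [0.57499189 0.12674582] 0.3118371729632802
```

jog_arm(
  rows="0.1 -0.6 0 0 0 0.004 1; 0.1 -1 0 0 0 0.004 1; 0.1 -1 0 0 0 0.004 1; 0 -1 0 0 0 0.004 1; 0 -1 0 0 0 0.004 1",
)

```text
time: 6.55
position: [0.5693, -0.0889, 0.0976]
tool_rot: [3.14, 0.013, 0.004]
ft_force: [0.7, -2.0, 6.4]
grip_width: 0.181
grip_force: 35.0
```

jog_arm(
  rows="0 -1 0 0 0 0 1; 0 -1 0 0 0 0 1; 0 -1 0 0 0 0 1; 0 -0.7 0 0 0 0 1; 0 -0.4 0 0 0 0 1",
)

```text
time: 7.18
position: [0.5689, -0.0472, 0.0975]
tool_rot: [3.141, 0.015, 0.004]
ft_force: [1.7, -1.0, 5.9]
grip_width: 0.177
grip_force: 35.0
```

```bash
python3 - <<'E'
from h import *
d=cam('top','t3.png'); import pickle; pickle.dump(d,open('D3.pkl','wb')); s=ctrl.get_state();M=R.from_rotvec(s['tool_rot']).as_matrix()
print(s['time'],s['position'],'xang',np.degrees(np.arctan2(M[1,0],M[0,0])),s['ft_force'])
c=d['img'][140:230,170:290]; cv2.imwrite('pics/t3c.png',cv2.convertScaleAbs(cv2.resize(c,None,fx=6,fy=6,interpolation=cv2.INTER_CUBIC),alpha=1.4))
E
```

```text
7.225 [ 0.56883691 -0.04653147  0.09749454] xang 0.5619015088491119 [0.65652979 0.02195727 6.42167043]
```

View pics/t3c.png

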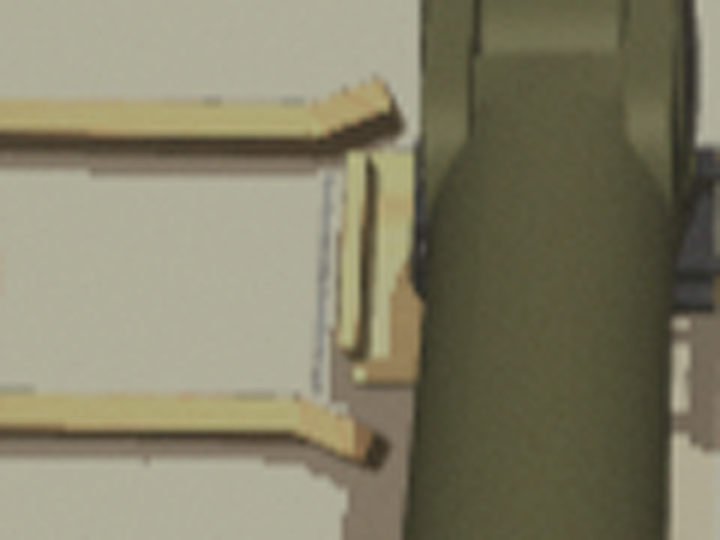

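The nose edge runs from (346,152) to (338,349), just short of the mouth line, and looks about centred between the rails (inner tops at rows 138 and 397).

```bash
python3 - <<'E'
from h import *
import pickle
d=pickle.load(open('D3.pkl','rb'))
c=lambda x,y,z:px2w(d,170+(x+.5)/6-.5,140+(y+.5)/6-.5,z)[:2]
a,b=c(346,152,.088),c(338,349,.088); print('nose',a,b,(a+b)/2,np.linalg.norm(a-b),np.degrees(np.arctan2(*(a-b)[::-1])))
a,b=c(390,149,.048),c(385,382,.048); print('deck mid',(a+b)/2,a,b)
a,b=c(310,138,.05),c(295,397,.05); print('rails',a,b,(a+b)/2)
a,b=c(10,132,.05),c(10,394,.05); print('rails in',a,b,(a+b)/2)
E
```

```text
nose [0.62441301 0.10156631] [0.52515791 0.09970905] [0.57478546 0.10063768] 0.09927247904250674 1.0719940438758901
deck mid [0.57602144 0.08497864] [0.6363613  0.08707382] [0.51568158 0.08288345]
rails [0.64044342 0.12777767] [0.50647378 0.12722343] [0.5734586  0.12750055]
rails in [0.63908243 0.28039993] [0.50402611 0.26985355] [0.57155427 0.27512674]
```

jog_arm(
  rows="-0.02 -0.6 0 0 0 0 1; -0.02 -1 0 0 0 0 1; -0.02 -1 0 0 0 0 1; -0.02 -1 0 0 0 0 1; -0.02 -1 0 0 0 0 1",
)

```text
time: 7.85
position: [0.5675, -0.0019, 0.0976]
tool_rot: [3.14, 0.013, 0.004]
ft_force: [1.3, -1.3, 6.4]
grip_width: 0.182
grip_force: 35.0
```

jog_arm(
  rows="0 -1 0 0 0 0 1; 0 -1 0 0 0 0 1; 0 -1 0 0 0 0 1; 0 -1 0 0 0 0 1; 0 -1 0 0 0 0 1",
)

```text
time: 8.48
position: [0.5669, 0.0482, 0.0975]
tool_rot: [3.14, 0.013, 0.003]
ft_force: [0.7, -1.1, 6.1]
grip_width: 0.181
grip_force: 35.0
```

jog_arm(
  rows="0 -1 0 0 0 0 1; 0 -1 0 0 0 0 1; 0 -1 0 0 0 0 1; 0 -1 0 0 0 0 1; 0 -0.7 0 0 0 0 1",
)

```text
time: 9.1
position: [0.5664, 0.0956, 0.0975]
tool_rot: [3.141, 0.014, 0.003]
ft_force: [0.1, -1.3, 6.9]
grip_width: 0.179
grip_force: 35.0
```

jog_arm(
  rows="0 -0.6 0 0 0 0 1; 0 -0.5 0 0 0 0 1; 0 -0.4 0 0 0 0 1; 0 -0.2 0 0 0 0 1; 0 -0.1 0 0 0 0 1",
)

```text
time: 9.72
position: [0.5662, 0.1136, 0.0975]
tool_rot: [3.141, 0.014, 0.003]
ft_force: [-0.4, -0.4, 6.4]
grip_width: 0.18
grip_force: 35.0
```

jog_arm(
  rows="0 -0.3 0 0 0 0 1; 0 -0.4 0 0 0 0 1; 0 -0.3 0 0 0 0 1; 0 -0.2 0 0 0 0 1; 0 -0.1 0 0 0 0 1",
)

```text
time: 10.35
position: [0.5661, 0.1266, 0.0975]
tool_rot: [3.141, 0.014, 0.003]
ft_force: [0.1, -0.8, 6.6]
grip_width: 0.18
grip_force: 35.0
```

```bash
python3 - <<'E'
from h import *
d=cam('top'); s=ctrl.get_state(); print(s['position'],s['ft_force'])
c=d['img'][150:220,125:245]; cv2.imwrite('pics/t4c.png',cv2.convertScaleAbs(cv2.resize(c,None,fx=6,fy=6,interpolation=cv2.INTER_CUBIC),alpha=1.5))
print(w2px(d,[.5725,.2763,.088]),w2px(d,[.5725,.292,.066]))
E
```

```text
[0.56603696 0.12676656 0.09750886] [ 1.32546904 -0.80880947  6.29100026]
[166.97925688 180.31615601] [164.01846998 181.69820355]
```

View pics/t4c.png

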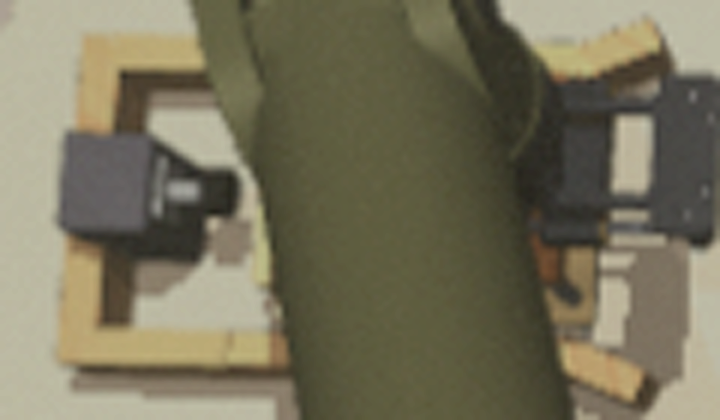

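The head tip is at crop x≈238 and the nose edge at about 257, a gap of roughly 14 mm. I'll creep in.

jog_arm(
  rows="0 -0.2 0 0 0 0 1; 0 -0.2 0 0 0 0 1; 0 -0.2 0 0 0 0 1; 0 -0.1 0 0 0 0 1; 0 -0.1 0 0 0 0 1",
)

```text
time: 11.02
position: [0.566, 0.1345, 0.0975]
tool_rot: [3.141, 0.014, 0.003]
ft_force: [0.7, -0.5, 7.5]
grip_width: 0.176
grip_force: 35.0
```

jog_arm(
  rows="0 -0.1 0 0 0 0 1; 0 -0.1 0 0 0 0 1; 0 0 0 0 0 0 1",
)

```text
time: 11.4
position: [0.5659, 0.1366, 0.0975]
tool_rot: [3.141, 0.014, 0.003]
ft_force: [0.4, -0.7, 6.1]
grip_width: 0.179
grip_force: 35.0
```

jog_arm(
  rows="0 -0.1 0 0 0 0 1; 0 -0.1 0 0 0 0 1; 0 0 0 0 0 0 1",
)

```text
time: 11.78
position: [0.5659, 0.1386, 0.0975]
tool_rot: [3.141, 0.014, 0.003]
ft_force: [-0.3, -0.8, 7.1]
grip_width: 0.183
grip_force: 35.0
```

jog_arm(
  rows="0 -0.1 0 0 0 0 1; 0 -0.1 0 0 0 0 1; 0 0 0 0 0 0 1",
)

```text
time: 12.15
position: [0.5659, 0.1406, 0.0975]
tool_rot: [3.141, 0.014, 0.003]
ft_force: [0.2, -1.1, 6.6]
grip_width: 0.182
grip_force: 35.0
```

jog_arm(
  rows="0 -0.1 0 0 0 0 1; 0 -0.1 0 0 0 0 1; 0 0 0 0 0 0 1",
)

```text
time: 12.52
position: [0.5659, 0.1427, 0.0975]
tool_rot: [3.141, 0.014, 0.003]
ft_force: [1.0, -0.7, 7.1]
grip_width: 0.179
grip_force: 35.0
```

jog_arm(
  rows="0 -0.1 0 0 0 0 1; 0 -0.1 0 0 0 0 1; 0 0 0 0 0 0 1",
)

```text
time: 12.9
position: [0.5659, 0.1445, 0.0975]
tool_rot: [3.141, 0.014, 0.003]
ft_force: [-0.0, -1.1, 6.8]
grip_width: 0.176
grip_force: 35.0
```

jog_arm(
  rows="0 -0.1 0 0 0 0 1; 0 -0.1 0 0 0 0 1; 0 0 0 0 0 0 1",
)

```text
time: 13.28
position: [0.5659, 0.1452, 0.0975]
tool_rot: [3.14, 0.013, 0.002]
ft_force: [-0.4, -3.8, 8.1]
grip_width: 0.185
grip_force: 35.0
```

jog_arm(
  rows="0 -0.1 0 0 0 0 1; 0 -0.1 0 0 0 0 1; 0 0 0 0 0 0 1; 0 0 0 0 0 0 1",
)

```text
time: 13.78
position: [0.566, 0.1457, 0.0975]
tool_rot: [3.138, 0.012, 0.002]
ft_force: [0.1, -5.6, 9.2]
grip_width: 0.179
grip_force: 35.0
```

Pressing with about 5 N now; I'll hold it for half a second.

jog_arm(
  rows="0 -0.05 0 0 0 0 1; 0 0 0 0 0 0 1; 0 0 0 0 0 0 1; 0 0 0 0 0 0 1; 0 0 0 0 0 0 1",
)

```text
time: 14.4
position: [0.566, 0.1458, 0.0975]
tool_rot: [3.137, 0.011, 0.002]
ft_force: [-0.1, -6.6, 9.6]
grip_width: 0.184
grip_force: 35.0
```

jog_arm(
  rows="0 0.1 0 0 0 0 1; 0 0.1 0 0 0 0 1; 0 0 0 0 0 0 0.4; 0 0 0 0 0 0 0.2; 0 0 0 0 0 0 0.1",
)

```text
time: 15.02
position: [0.5645, 0.1473, 0.0958]
tool_rot: [-3.141, -0.015, 0.002]
ft_force: [0.1, 0.5, 0.1]
grip_width: 0.407
grip_force: 0.0
```

jog_arm(
  rows="0 0 0 0 0 0 0.1; 0 0 0 0 0 0 0.1; 0 0 -0.3 0 0 0 0.1; 0 0 -0.8 0 0 0 0.1; 0 0 -1.5 0 0 0 0.1",
)

```text
time: 15.65
position: [0.5651, 0.1468, 0.1231]
tool_rot: [3.141, 0.014, -0.001]
ft_force: [0.4, -0.3, -0.6]
grip_width: 0.45
grip_force: 0.0
```

jog_arm(
  rows="0 0 -3 0 0 0 0.1; 0 0 -4 0 0 0 0.1; 0 2 -4 0 0 0 0.1; 0 4 -2 0 0 0 0.1; 0 5 0 0 0 0 0.1",
)

```text
time: 16.27
position: [0.5676, 0.0374, 0.2565]
tool_rot: [-3.141, -0.018, -0.01]
ft_force: [0.4, -0.3, -0.4]
grip_width: 0.45
grip_force: 0.0
```

jog_arm(
  rows="0 6 0 0 0 0 0.1; 0 6 0 0 0 0 0.1; 0 6 0 0 0 0 0.1; 0 3 0 0 0 0 0.1; 0 0 0 0 0 0 0.1",
)

```text
time: 16.9
position: [0.5676, -0.1768, 0.2534]
tool_rot: [3.14, 0.005, 0.001]
ft_force: [0.8, 1.2, -0.2]
grip_width: 0.45
grip_force: 0.0
```

```bash
python3 - <<'E'
from h import *
d=cam('top'); s=ctrl.get_state(); print(s['time'],s['position'],s['ft_force'])
c=cv2.resize(d['img'][150:225,125:245],None,fx=5,fy=5,interpolation=cv2.INTER_CUBIC)
e=cam('scene')['img'][220:380,350:550]; e=cv2.resize(e,None,fx=1.0*375/160,fy=375/160,interpolation=cv2.INTER_CUBIC)[:, :]
f=np.vstack([c[:375,:600],np.zeros((1,600,3),np.uint8)]); e=e[:376]
e=cv2.resize(e,(280,224)); pad=np.zeros((600,600,3),np.uint8); pad[:375]=c; pad[375:599,:280]=e
cv2.imwrite('pics/t5.png',cv2.convertScaleAbs(pad,alpha=1.4))
E
```

```text
16.95 [ 0.56809857 -0.17383146  0.25338361] [ 0.45276495  0.8855501  -0.69557536]
```

View pics/t5.png

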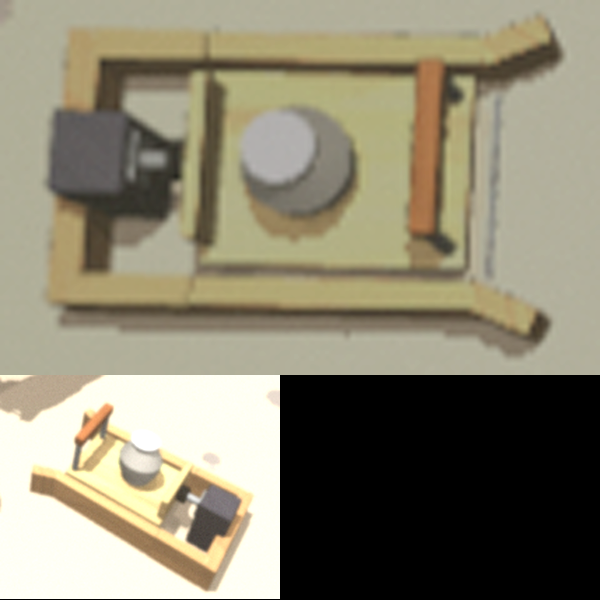

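The view shows the caddy square and centred in the bay, its nose at the buffer head (about (183,160)), the pot upright and the robot clear.

```bash
python3 -c "
from bench import ticket; print(ticket.close_job())"
```

```text
the job is handed in; nothing more can be done
None
```

The job is handed in: the caddy was pressed on the buffer with about 5–6 N by the wrist reading for over half a second, then released; the last pictures show it square at the buffer with the pot upright and the robot clear, though I never saw the castors under the deck, so their trailing rests on the forward-only push of roughly 0.5 m (apart from about 1–2 mm of unloading before release).

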